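Load a spare hook onto the workshop tool rail

ROBOT

A 7-joint arm with a two-finger parallel gripper is mounted at the origin on a cart in front of the work surface, level with it; the furniture and walls round the work are solid. World frame = base frame: x ahead of the robot, y to its left, z up, the work surface at z = 0. Lengths are in m, angles in rad, forces in N, time in s.
With the tool pointing down it reaches from about 0.425 to 0.875 m from the base axis. Payload 4.7 kg.
Tool frame: the origin (TCP) lies between the finger pads; the fingertips stand ctrl.tip_reach ahead of it and the grasp point (between the pads) lies 5 mm behind it (ctrl.tip_reach is the distance from the TCP to the fingertips, in m); z points along the fingers, y is the direction in which the jaws open and shut (so a half turn about z gives the same grasp; the last joint's range is limited). The gripper opens to 87 mm and grips with 3 to 60 N. Pads are 19 mm wide; open, the fingers measure 117 mm over their backs; the gripper's body (75 mm by 190 mm) begins 51 mm behind the grasp point.
Start: joints at [-1.253, 0.321, -0.07, 1.45, 0.023, 1.371, -0.057], TCP at [0.194, 0.62, 0.237] pointing down, gripper open.
Joint ranges: [-2.86, 2.86], [-0.3, 2.09], [-1.38, 1.24], [0.06, 2.45], [-1.56, 4.7], [0.09, 2.05], [-2.69, 2.69]. Speed limits (rad/s): [2.57, 2.57, 3.14, 3.14, 3.14, 3.14, 3.14].

INTERFACE

Orientations are given as a rotation vector (axis times angle).
In Python, from bench import ctrl gives the robot as it stands.
- The arm moves only by the shell command python3 -m handwheel 'ROWS' [FORCE]. ROWS is JSON, a list of rows, each a list of 7 numbers: the shift along the tool's x, y, z in mm, then the turn, a rotation vector about the tool's x, y, z in rad, then the gripper's target within -1 to 1 (shut at 1, half-way at 0, fully open at -1). In form: [[dx, dy, dz, ax, ay, az, grip], ...]. A call has 1 to 12 rows; each row is the pose to reach, as a shift and turn from the pose commanded when the call began, along the tool's axes at that moment; what a row does not reach only later rows make up. A row lasts 1/8 s, in which the tool goes at most 62.5 mm and 10.7 degrees, less where a joint would pass 70% of its speed; a pose out of reach is approached as far as the arm can. A call with a gripper value outside its range is refused whole. The fingers move at their own pace and stop on an object; FORCE is the grip in N (left out, the last holds). Time passes only in rows, so rows that repeat a pose let the fingers close. It gives the time, the measured TCP pose, the force and the opening at its end, in the units of the state.
- ctrl.get_state(): the state, without advancing time (a new reading comes with each control period).
- ctrl.get_image(name): name is "scene" or "top"; returns the picture (480x640x3 uint8, red, green, blue); there is no depth.
- ctrl.camera_model(name): a dict with "mtx" (3x3 intrinsics, pixels), "xyz" and "orientation" of the camera in the world. Camera axes: x right, y up, looking along -z (the intrinsics and any distortion apply to the point x, -y, -z); pixel columns grow to the right and rows downward; lengths in m; the calibration is good to about 2 mm. A picture is of the moment at which its call begins. camera_model takes no time and is no camera call.
- ctrl.close_job(): hands the job in, once; it reports no verdict.
The state is a dict: "time": time; "joint_positions": joint angles; "qd": joint speeds; "joint_torque": joint torques, N m; "position": TCP position; "tool_rot": TCP orientation; "ft_force": force on the tool from outside, world axes, zero at the start; "torque": the same for the moment, N m; "grip_width": opening from 0.0 (shut) to 1.0 (fully open).
Only numpy, scipy, OpenCV 4.12 (cv2) and the standard library are available. Lean on these libraries where they do the work, as an engineer would, in place of code of your own. Each camera call takes 0.05 s, during which the arm holds its last target.

TASK

Put the loose tool hook that stands on the bench onto the tool rail: bring its white slider in at the rail's open end and slide it along, without forcing it, against the sprung buffer under the red clamp until the spring pawl drops behind it. Then, still holding it, tug it back gently but noticeably towards the open end to prove that the pawl holds it, and let go so that it stays locked there. Leave the grease jar, the T-handle key and the small black carton where they are.

Things in the scene. Friction and masses are not known exactly. Their poses are not given: they have to be found in the camera images.
- hook_grip (a point): Centre of the loose hook's black ribbed grip, 38 x 28 x 36 mm (x, y, z), 79 mm above the hook's underside; take it from above across its 28 mm (along y). The hook stands upright on its foot, 98 mm high, about 0.24 kg. Axes: +x from grip to white slider, y along the slider, z up. Two prongs at the hook's foot reach 57 mm towards -x.
- hook_slider (a point): Centre of the hook's white nylon slider, 45.5 mm in +x from the grip's centre and 4 mm lower; same axes. 19 x 50 x 35 mm (x, y, z), both y ends chamfered 4 mm. A steel neck 10 mm high, 30 mm long (y) joins it to the back plate, 44 mm wide, whose rear face is 20.5 mm towards -x of this point.
- rail_mouth (a point): Centre of the channel at the open end of the aluminium C-rail, 220 mm above the bench. Axes: +y along the rail INTO it, x to the back, z up; its 14 mm slot faces -x. Inside 22 x 38 mm (x, z): the slider has 1.5 mm play on each side. Front face 15 mm towards -x of this axis, top 23 mm above. The hook goes in with its axes parallel to these, slider on this axis, moving along +y.
- tool_rail: The rail (480 x 30 x 46 mm) on two grey posts behind it. Origin: on the bench below its middle; axes as the mouth's. Two hooks with T-handle keys sit 355 and 445 mm from the open end. A red clamp with black thumbscrew rides on its top (up to 50 mm above the channel's axis); a locked hook's slider centre is 180 to 240 mm from the open end, as the clamp is set.
- pawl (a joint): Angle (rad) of the steel spring pawl under the red clamp on the rail's top: 0 = hanging down in the channel. A slider moving in lifts it to about 0.3 from 70 mm before its locked place on, against 1 to 3 N, and it drops to 0 behind the slider once that is 0 to 1 mm beyond the locked place. Dropped, it keeps the slider from going back; a tug of 4 to 10 N is a fair test.
- buffer (a joint): Travel (m, 0 to 0.0075, then solid) of the sprung steel buffer in the channel, in front of a brass block under the same clamp; + = pushed in along +y. It starts at 5 N and gains 1.5 N a mm. The slider meets it 2.5 mm before the locked place; the pawl drops at about 3 mm (about 10 N). Locked and let go, the buffer holds the slider against the pawl at about 2.5 mm, 9 N.
- grease_jar: Grease jar with black lid, 54 mm across, 70 mm high, bystander; origin at the centre of its underside.
- t_key: T-handle hex key with green handle lying on the bench, 156 x 86 x 19 mm, bystander; origin under its middle.
- pad_carton: Small black and yellow carton standing on the bench, 30 x 60 x 85 mm, bystander; origin at the centre of its underside.

How it is judged:
By the outcome, as a careful person would: the job done as asked, in the order asked, and still so for the second after the job is handed in, with the robot touching nothing.
It also fails if it takes over 69 s, if anything falls off the work surface, if the arm or the gripper's body presses on something with over 40 N, if the wrist force passes 120 N, or if a joint passes its speed limit or range.

## Working session

There is one attempt and no reset: what is moved stays moved. The work goes in short steps, Python scripts to look and compute and a shell command to move; the robot and the scene stay as the last step left them, time stands still between calls to the robot, and variables do not carry over. Pictures are saved under pics/ and viewed, and the job is handed in when it is done.

```bash
ls; mkdir -p pics; python3 - <<'E'
from bench import ctrl
import cv2
s=ctrl.get_state()
for k in s: print(k,s[k])
print(ctrl.tip_reach)
for n in("scene","top"):
    im=ctrl.get_image(n); cv2.imwrite(f"pics/{n}0.png",cv2.cvtColor(im,cv2.COLOR_RGB2BGR)); print(ctrl.camera_model(n))
E
```

```text
pics
time 0.0
joint_positions [-1.25288468  0.32181996 -0.07007865  1.45168748  0.02260587  1.37081867
 -0.05689635]
qd [-0.00147467  0.00126399  0.00093215  0.00144085 -0.00022783 -0.00107467
 -0.0003649 ]
joint_torque [ 3.58279021e-04 -4.91298687e+01 -4.03822605e-01 -3.12518513e+01
 -6.39984920e-02  4.37914033e-02  1.79502413e-04]
position [0.19434439 0.6196991  0.23545717]
tool_rot [-4.75317996e-01 -3.10523616e+00  3.04330702e-03]
ft_force [ 0.65553767  0.4527074  -0.04544467]
torque [-0.03737173 -0.02443728  0.02185166]
grip_width 0.9991065444873265
0.014
{'mtx': array([[487.9333129 ,   0.        , 320.09816563],
       [  0.        , 487.9333129 , 237.73643054],
       [  0.        ,   0.        ,   1.        ]]), 'xyz': array([-0.30643747, -0.7389272 ,  0.63420458]), 'orientation': array([ 1.10165535, -0.51154248, -0.76331656])}
{'mtx': array([[500.43959488,   0.        , 322.66363422],
       [  0.        , 500.43959488, 242.62530408],
       [  0.        ,   0.        ,   1.        ]]), 'xyz': array([ 0.29829135, -0.02541836,  1.12391035]), 'orientation': array([ 0.168573 , -0.1649692, -1.4982476])}
```

View pics/scene0.png

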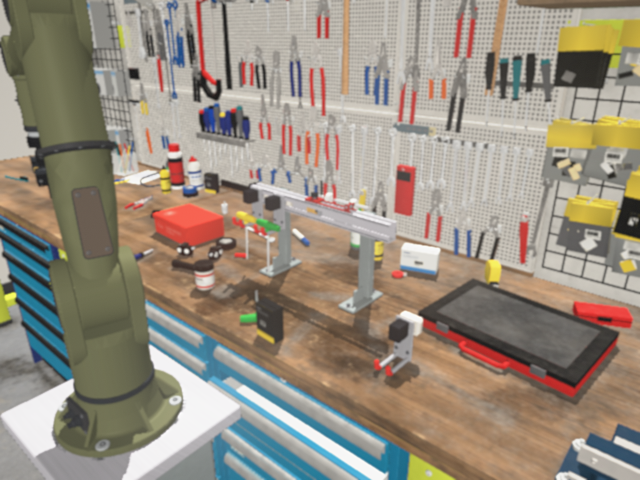

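View pics/top0.png

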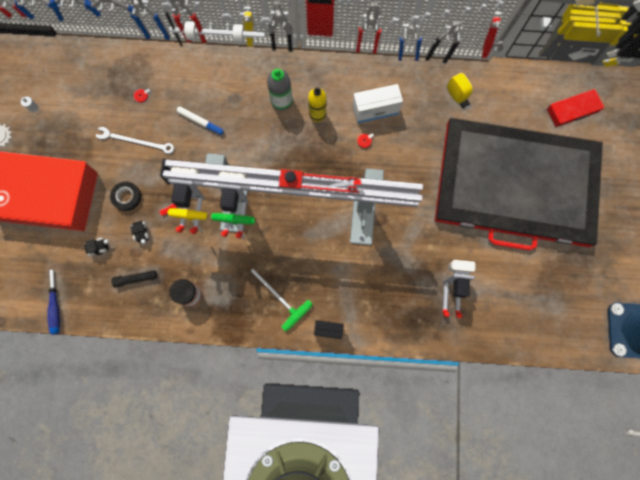

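```bash
python3 - <<'E'
import cv2
t=cv2.imread("pics/top0.png"); s=cv2.imread("pics/scene0.png")
def crop(im,x,y,w,h,k,n): cv2.imwrite("pics/"+n,cv2.resize(im[y:y+h,x:x+w],None,fx=k,fy=k,interpolation=cv2.INTER_CUBIC))
crop(t,425,245,75,80,7,"c1.png")
crop(t,150,145,290,80,2.75,"c2.png")
crop(s,370,300,70,80,7,"c3.png")
crop(s,240,175,160,75,5,"c4.png")
E
```

```text
(no output)
```

View pics/c1.png

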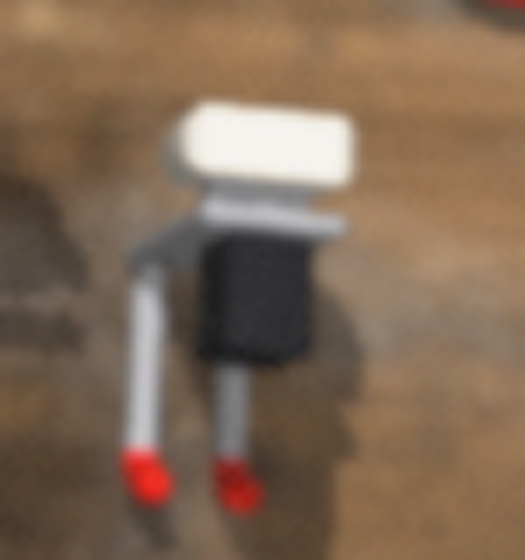

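View pics/c2.png

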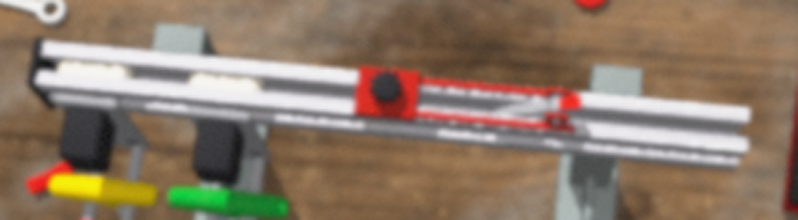

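View pics/c3.png

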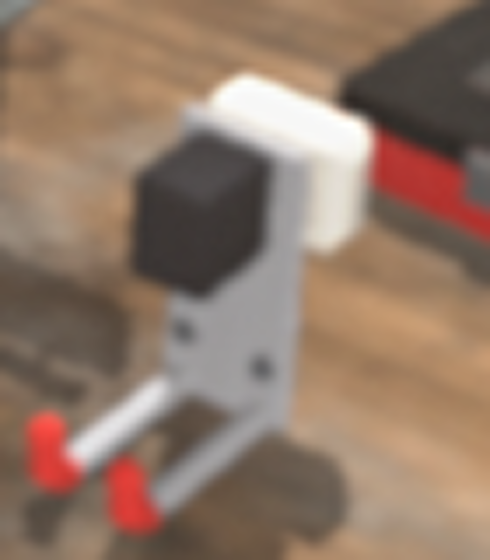

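View pics/c4.png

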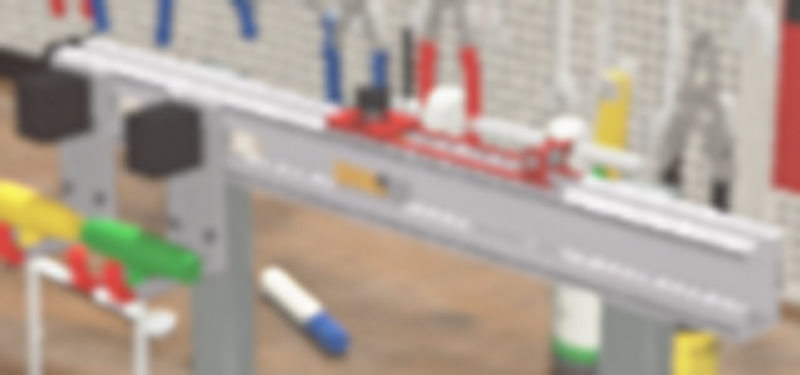

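```bash
cat > h.py <<'E'
import numpy as np, cv2
from scipy.spatial.transform import Rotation as R
from scipy.optimize import least_squares
from bench import ctrl
CM={n:ctrl.camera_model(n) for n in("scene","top")}
def proj(n,P):
    c=CM[n]; p=(np.atleast_2d(P)-c["xyz"])@R.from_rotvec(c["orientation"]).as_matrix()
    q=p*[1,-1,-1]; q=q@np.array(c["mtx"]).T
    return q[:,:2]/q[:,2:]
def place(pose,L):  # pose x,y,yaw ; L local pts
    c,s=np.cos(pose[2]),np.sin(pose[2]); L=np.atleast_2d(L)
    return np.c_[pose[0]+c*L[:,0]-s*L[:,1],pose[1]+s*L[:,0]+c*L[:,1],L[:,2]]
def box(c,d):
    return np.array([[c[0]+i*d[0]/2,c[1]+j*d[1]/2,c[2]+k*d[2]/2] for i in(-1,1) for j in(-1,1) for k in(-1,1)])
ED=[(a,a|b) for a in range(8) for b in(1,2,4) if not a&b]
def draw(im,n,pts,x,y,k,col):
    q=(proj(n,pts)-[x,y]+.5)*k-.5
    for a,b in ED: cv2.line(im,tuple(int(round(v)) for v in q[a]),tuple(int(round(v)) for v in q[b]),col,1,cv2.LINE_AA)
def crop(im,x,y,w,h,k): return cv2.resize(im[y:y+h,x:x+w],None,fx=k,fy=k,interpolation=cv2.INTER_CUBIC)
E
python3 - <<'E'
from h import *
t=cv2.imread("pics/top0.png"); s=cv2.imread("pics/scene0.png")
a=crop(t,355,160,80,60,8); b=crop(s,345,190,65,60,8)
cv2.imwrite("pics/d1.png",np.vstack([np.hstack([a]),]));cv2.imwrite("pics/d2.png",b)
cv2.imwrite("pics/d3.png",crop(t,155,150,80,60,8)); cv2.imwrite("pics/d4.png",crop(s,240,175,65,60,8))
E
```

```text
(no output)
```

View pics/d1.png

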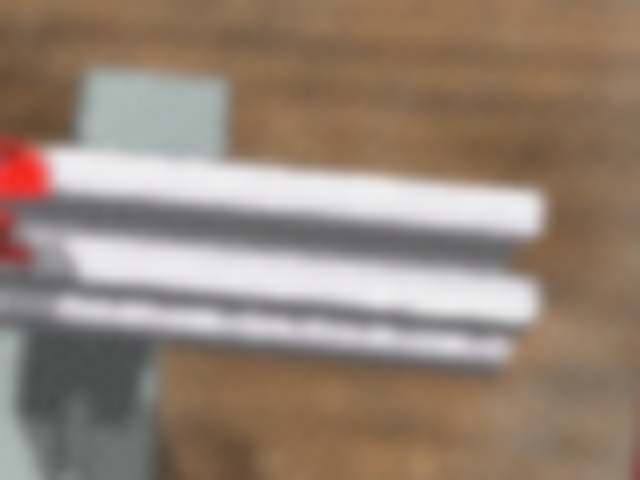

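View pics/d2.png

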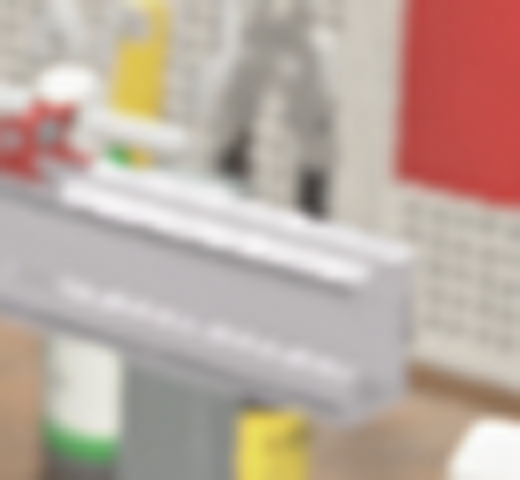

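View pics/d3.png

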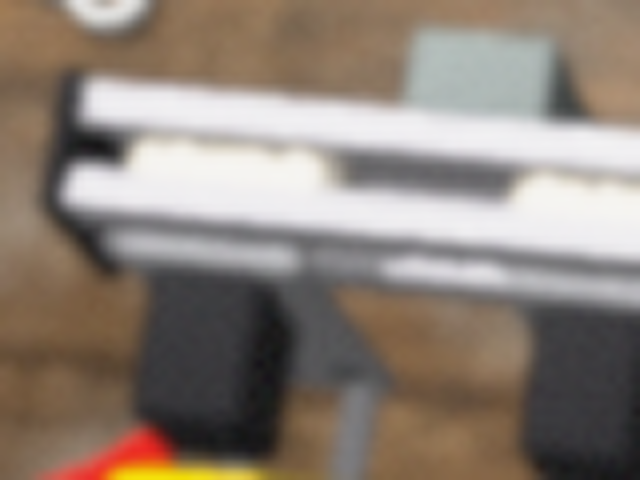

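View pics/d4.png

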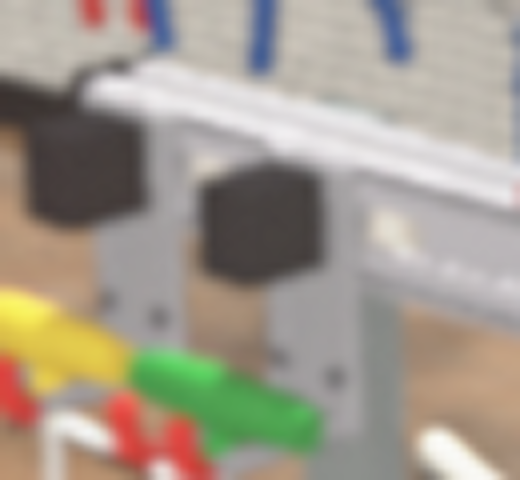

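```bash
cat > fit.py <<'E'
from h import *
def px(x,y,k,u,v): return np.array([(u+.5)/k-.5+x,(v+.5)/k-.5+y])
rail=[("top",(.015,0,.243),px(355,160,8,545,188)),("top",(-.015,0,.243),px(355,160,8,542,325)),("top",(-.015,0,.197),px(355,160,8,500,370)),
("scene",(.015,0,.243),px(345,190,8,412,245)),("scene",(-.015,0,.243),px(345,190,8,365,283)),("scene",(-.015,0,.197),px(345,190,8,348,425)),("scene",(.015,0,.197),px(345,190,8,407,398)),
("top",(.015,.48,.243),px(155,150,8,82,78)),("top",(-.015,.48,.243),px(155,150,8,62,212))]
hook=[("top",(.055,.021,.0925),px(425,245,7,205,101)),("top",(.055,-.025,.0925),px(425,245,7,352,115)),("top",(.036,-.025,.0925),px(425,245,7,350,188)),
("top",(-.019,-.014,.097),px(425,245,7,310,348)),("top",(.019,-.014,.097),px(425,245,7,310,240)),
("scene",(-.019,.014,.097),px(370,300,7,140,175)),("scene",(-.019,-.014,.097),px(370,300,7,205,205)),("scene",(-.019,-.014,.061),px(370,300,7,200,298)),("scene",(-.019,.014,.061),px(370,300,7,138,268)),
("scene",(.019,-.014,.097),px(370,300,7,268,155)),("scene",(.036,-.025,.0575),px(370,300,7,308,250))]
def fit(obs,x0):
    f=lambda p:np.concatenate([proj(n,place(p[:3],np.add(L,(0,0,p[3]))))[0]-q for n,L,q in obs]+[[p[3]/.001]])
    r=least_squares(f,list(x0)+[0],loss="soft_l1")
    print(np.round(r.x,4)); print(np.round(f(r.x)[:-1].reshape(-1,2),1).tolist()); return r.x
if __name__=="__main__":
    pr=fit(rail,(.5,-.2,0)); ph=fit(hook,(.4,-.33,0))
    print("top mouth only"); 
    fit([o for o in rail if o[0]=="top"],(.5,-.2,0)); fit([o for o in hook if o[0]=="top"],(.4,-.33,0)); fit([o for o in hook if o[0]=="scene"],(.4,-.33,0))
    for n,src in (("top","pics/top0.png"),("scene","pics/scene0.png")):
        im=cv2.imread(src)
        for nm,(x,y) in {"h":(425,245) if n=="top" else (370,300),"r":(355,160) if n=="top" else (345,190)}.items():
            c=crop(im,x,y,80,80,7)
            draw(c,n,place(ph,box((0,0,.079),(.038,.028,.036))),x,y,7,(255,255,0))
            draw(c,n,place(ph,box((.0455,0,.075),(.019,.05,.035))),x,y,7,(0,0,255))
            draw(c,n,place(pr,box((0,.24,.22),(.03,.48,.046))),x,y,7,(0,160,0))
            cv2.imwrite(f"pics/o_{n}_{nm}.png",c)
    a=[cv2.imread(f"pics/o_{n}.png") for n in("top_h","scene_h","top_r","scene_r")]
    m=np.vstack([np.hstack(a[:2]),np.hstack(a[2:])]); cv2.imwrite("pics/ov.png",np.hstack(a[:2])[:, :1120][:, :]); cv2.imwrite("pics/ov2.png",cv2.resize(m,(600,600),interpolation=cv2.INTER_AREA))
E
python3 fit.py
```

```text
[ 5.983e-01 -1.932e-01 -2.860e-02  2.000e-04]
[[-0.4, 0.7], [-0.9, -0.9], [-0.3, 0.6], [0.9, 0.4], [-0.6, -0.9], [0.4, 0.1], [0.3, -0.3], [0.5, 1.0], [0.4, -0.6]]
[ 4.495e-01 -3.096e-01 -3.410e-02 -2.000e-04]
[[-0.9, 0.3], [0.0, 0.5], [-0.0, -1.1], [0.1, 1.5], [0.7, -1.3], [-2.1, -1.3], [0.2, -0.5], [-0.2, 1.5], [-2.7, 0.4], [1.6, -0.9], [3.5, 0.4]]
top mouth only
[ 5.988e-01 -1.935e-01 -2.750e-02  3.000e-04]
[[-0.2, 0.5], [-0.7, -1.2], [-0.2, 0.3], [0.6, 1.0], [0.5, -0.6]]
[ 0.4496 -0.309  -0.0548 -0.    ]
[[-0.6, 0.0], [0.3, 0.7], [0.1, -0.9], [-0.4, 1.6], [0.7, -1.2]]
[ 4.477e-01 -3.087e-01  6.430e-02 -1.000e-04]
[[-2.5, -0.5], [0.6, -0.2], [0.2, 1.7], [-3.1, 1.3], [0.4, -1.3], [1.8, -0.5]]
```

View pics/ov2.png

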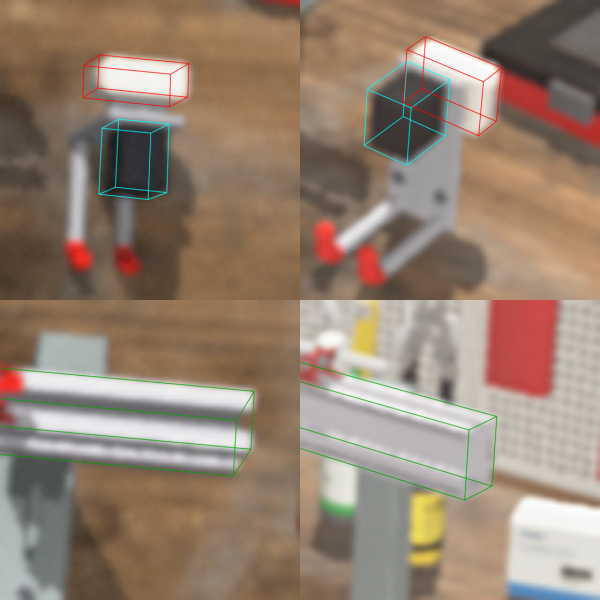

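```bash
python3 - <<'E'
import cv2,numpy as np
a=cv2.imread("pics/o_top_h.png")[60:460,20:420];b=cv2.imread("pics/o_scene_h.png")[20:420,0:400]
cv2.imwrite("pics/ov3.png",np.hstack([a,b]))
E
```

```text
(no output)
```

View pics/ov3.png

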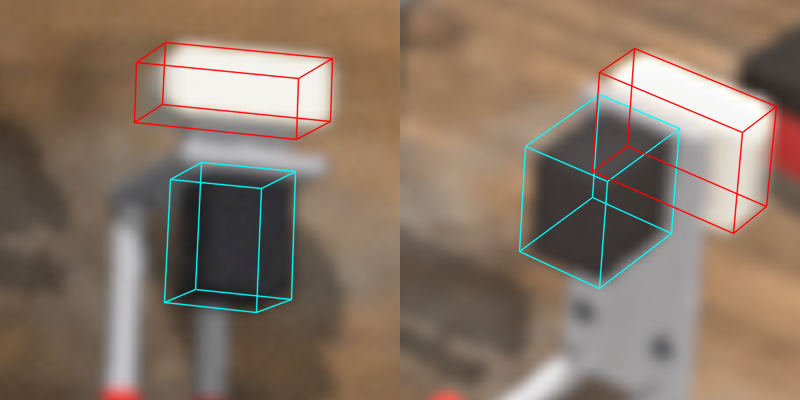

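```bash
cat >> h.py <<'E'
def tool():
    s=ctrl.get_state(); return np.array(s["position"]),R.from_rotvec(s["tool_rot"]),s
def rows(targets,yawdeg=None,flip=0):
    """targets: world pos list + tool y yaw target (rad, world angle of tool y axis), straight down -> rows"""
    p,r,s=tool(); out=[]
    for (x,y,z,a) in targets:
        ty=np.array([np.cos(a),np.sin(a),0]); tz=np.array([0,0,-1.]); tx=np.cross(ty,tz)
        T=R.from_matrix(np.c_[tx,ty,tz])
        d=r.inv().apply(np.array([x,y,z])-p)*1000; w=(r.inv()*T).as_rotvec()
        out.append(np.round(np.r_[d,w],3).tolist())
    return out
E
python3 - <<'E'
from h import *
p,r,s=tool(); print(p,r.as_matrix().round(3))
a0=np.arctan2(*r.as_matrix()[[1,0],1]); print(a0)
for o in rows([(.194,.62,.40,a0),(.45,.30,.4,a0),(.53,0,.4,a0),(.45,-.309,.4,np.pi/2-.031),(.45,-.309,.4,-np.pi/2-.031)]): print(o)
E
```

```text
[0.19435789 0.61976448 0.23557343] [[-0.954  0.299 -0.   ]
 [ 0.299  0.954 -0.002]
 [-0.    -0.002 -1.   ]]
1.267041855264471
[0.391, -0.166, -164.427, -0.002, 0.0, 0.0]
[-339.603, -228.945, -163.989, -0.002, 0.0, 0.0]
[-505.672, -491.282, -163.516, -0.002, 0.0, 0.0]
[-521.758, -810.064, -162.964, -0.002, -0.0, -0.273]
[-521.758, -810.064, -162.964, -0.0, 0.002, 2.869]
```

```bash
python3 -m handwheel '[[0,0,-60,0,0,0.18,-1],[0,0,-120,0,0,0.36,-1],[0,0,-170,0,0,0.54,-1],[-50,-33,-170,0,0,0.72,-1],[-100,-66,-170,0,0,0.9,-1],[-150,-100,-170,0,0,1.08,-1],[-200,-134,-170,0,0,1.26,-1],[-250,-168,-170,0,0,1.44,-1],[-300,-202,-170,0,0,1.62,-1],[-340,-230,-170,0,0,1.8,-1],[-372,-280,-170,0,0,1.98,-1],[-404,-330,-170,0,0,2.16,-1]]' 40
python3 - <<'E'
from h import *
p,r,s=tool(); print(p,r.as_matrix().round(3),s["joint_positions"].round(2))
for o in rows([(.53,0,.4,-1.6),(.45,-.309,.4,-np.pi/2-.031),(.45,-.309,.2,-np.pi/2-.031)]): print(o)
E
```

```text
time: 1.6
position: [0.4816, 0.1826, 0.406]
tool_rot: [2.966, 1.036, -0.001]
ft_force: [1.0, -0.4, -0.6]
grip_width: 0.998
[0.4815632  0.18261281 0.40601024] [[ 0.783  0.623 -0.001]
 [ 0.623 -0.783 -0.001]
 [-0.001  0.    -1.   ]] [-0.87 -0.01  0.45  1.49  0.    1.66 -1.31]
[-75.769, 173.066, 6.077, 0.0, 0.001, 0.701]
[-330.735, 365.089, 6.279, 0.0, 0.001, 0.703]
[-330.585, 365.078, 206.279, 0.0, 0.001, 0.703]
```

```bash
python3 -m handwheel '[[-25,58,6,0,0,0.15,-1],[-50,115,6,0,0,0.3,-1],[-76,173,6,0,0,0.45,-1],[-120,206,6,0,0,0.6,-1],[-165,240,6,0,0,0.7,-1],[-210,273,6,0,0,0.7,-1],[-250,304,20,0,0,0.7,-1],[-290,335,60,0,0,0.7,-1],[-330,365,110,0,0,0.7,-1],[-330,365,160,0,0,0.7,-1],[-330,365,200,0,0,0.7,-1],[-330,365,200,0,0,0.7,-1]]' 40
python3 - <<'E'
from h import *
p,r,s=tool(); print(p,r.as_matrix().round(3),s["joint_positions"].round(2))
for o in rows([(.45,-.309,.2,-np.pi/2-.034),(.45,-.309,.076,-np.pi/2-.034)]): print(o)
for n in("scene","top"):
    im=cv2.cvtColor(ctrl.get_image(n),cv2.COLOR_RGB2BGR); cv2.imwrite(f"pics/{n}1.png",im)
a=crop(cv2.imread("pics/top1.png"),400,220,100,120,4);b=crop(cv2.imread("pics/scene1.png"),350,230,100,120,4)
cv2.imwrite("pics/e1.png",np.hstack([a,b]))
E
```

```text
time: 3.1
position: [0.451, -0.3055, 0.2037]
tool_rot: [-3.139, 0.036, 0.01]
ft_force: [0.2, -0.5, 0.6]
grip_width: 0.996
[ 0.45097706 -0.30548424  0.20372975] [[ 1.    -0.023 -0.006]
 [-0.023 -1.     0.002]
 [-0.006 -0.002 -1.   ]] [-0.32  0.17  0.96  1.78 -0.14  1.27 -0.92]
[-0.873, 3.545, 3.727, -0.002, 0.006, 0.011]
[-0.101, 3.822, 127.725, -0.002, 0.006, 0.011]
```

View pics/e1.png

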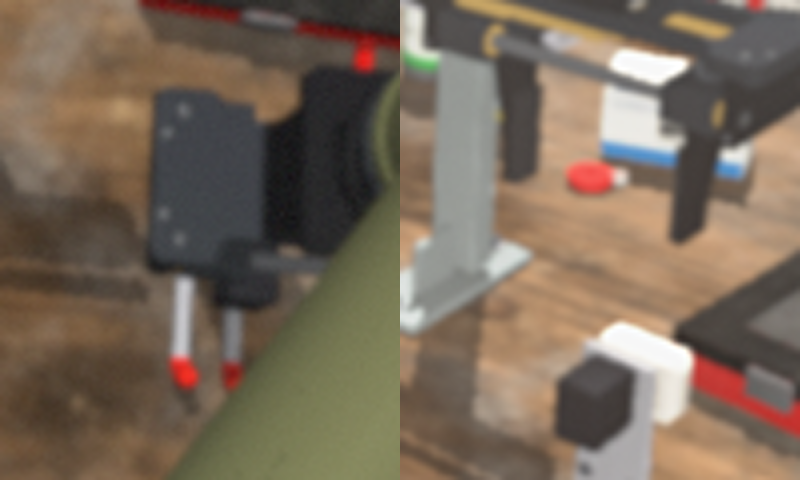

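```bash
python3 - <<'E'
from h import *
p,r,s=tool(); print(p,r.as_matrix().round(3))
for o in rows([(.4495,-.309,.077,-np.pi/2-.034)]): print(o)
E
```

```text
[ 0.45360726 -0.30697651  0.20765337] [[ 1.    -0.022  0.001]
 [-0.022 -1.    -0.001]
 [ 0.001  0.001 -1.   ]]
[-4.165, 2.035, 130.651, 0.001, -0.001, 0.012]
```

```bash
python3 -m handwheel '[[-2,2,40,0,0,0.012,-1],[-2,2,70,0,0,0.012,-1],[-2,2,90,0,0,0.012,-1],[-2,2,90,0,0,0.012,-1],[-2,2,90,0,0,0.012,-1]]' 40
python3 - <<'E'
from h import *
p,r,s=tool(); print(p,r.as_matrix().round(3))
for o in rows([(.4495,-.309,.077,-np.pi/2-.034)]): print(o)
im=cv2.cvtColor(ctrl.get_image("scene"),cv2.COLOR_RGB2BGR); cv2.imwrite("pics/scene2.png",im)
cv2.imwrite("pics/e2.png",crop(im,350,250,100,120,5))
E
```

```text
time: 3.82
position: [0.4521, -0.3094, 0.1181]
tool_rot: [3.14, -0.053, 0.004]
ft_force: [-0.1, 0.3, -0.1]
grip_width: 1.001
[ 0.45212624 -0.30935715  0.11809735] [[ 0.999 -0.034  0.002]
 [-0.034 -0.999 -0.001]
 [ 0.002  0.001 -1.   ]]
[-2.733, -0.306, 41.091, 0.001, -0.002, 0.0]
```

View pics/e2.png

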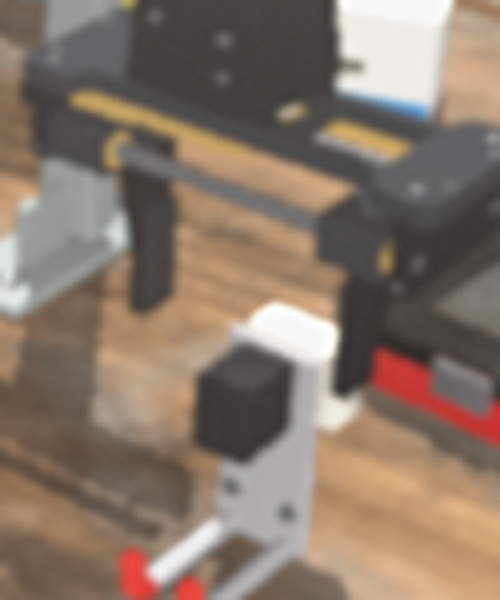

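```bash
python3 -m handwheel '[[-2.5,0,20,0,0,0,-1],[-2.5,0,41,0,0,0,-1],[-2.5,0,41,0,0,0,-1],[-2.5,0,41,0,0,0,1],[-2.5,0,41,0,0,0,1],[-2.5,0,41,0,0,0,1],[-2.5,0,41,0,0,0,1],[-2.5,0,41,0,0,0,1],[-2.5,0,41,0,0,0,1],[-2.5,0,41,0,0,0,1]]' 50
python3 - <<'E'
from h import *
p,r,s=tool(); print(p,r.as_matrix().round(4),s["grip_width"]*87,s["torque"],s["qd"].round(3))
im=cv2.cvtColor(ctrl.get_image("scene"),cv2.COLOR_RGB2BGR); cv2.imwrite("pics/scene3.png",im)
cv2.imwrite("pics/e3.png",crop(im,350,270,100,120,5))
E
```

```text
time: 5.12
position: [0.4485, -0.3088, 0.0756]
tool_rot: [3.141, -0.054, 0.0]
ft_force: [0.5, -0.4, 0.6]
grip_width: 0.316
[ 0.44849295 -0.30881547  0.0755537 ] [[ 9.994e-01 -3.430e-02  1.000e-04]
 [-3.430e-02 -9.994e-01 -3.000e-04]
 [ 1.000e-04  2.000e-04 -1.000e+00]] 27.45155589834942 [-0.27664423  0.10023057  0.01751056] [ 0.     0.    -0.002 -0.    -0.     0.002  0.   ]
```

View pics/e3.png

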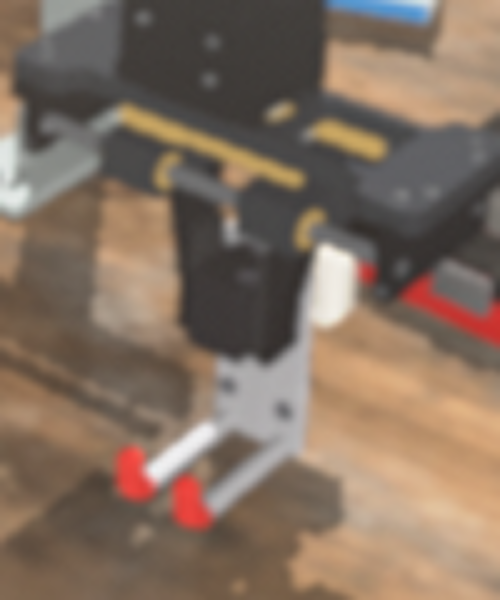

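```bash
cat >> h.py <<'E'
PR=np.array([.5985,-.1933,-.0283])
def rl(x,y,z): # rail-local TCP -> world target with aligned yaw
    w=place(PR,[(x,y,z)])[0]; return (*w,-np.pi/2+PR[2])
def tcp_rl():
    p,r,s=tool(); d=p-[PR[0],PR[1],0]; c,sn=np.cos(PR[2]),np.sin(PR[2])
    return np.array([c*d[0]+sn*d[1],-sn*d[0]+c*d[1],p[2]])
E
python3 - <<'E'
from h import *
p,r,s=tool();print(p)
print(rows([(p[0],p[1],.2206,-np.pi/2-.028),rl(-.0465,-.09,.2206),rl(-.0465,-.07,.2206)]))
E
```

```text
[ 0.44852551 -0.30884531  0.07555686]
[[0.022, 0.048, -145.043, 0.0, -0.0, -0.006], [99.986, -30.297, -145.038, 0.0, -0.0, -0.006], [99.866, -50.297, -145.045, 0.0, -0.0, -0.006]]
```

```bash
python3 -m handwheel '[[0,0,-20,0,0,0,1],[0,0,-60,0,0,0,1],[0,0,-100,0,0,-0.006,1],[0,0,-135,0,0,-0.006,1],[20,-5,-145,0,0,-0.006,1],[45,-12,-145,0,0,-0.006,1],[70,-22,-145,0,0,-0.006,1],[90,-28,-145,0,0,-0.006,1],[100,-45,-145,0,0,-0.006,1],[100,-50,-145,0,0,-0.006,1],[100,-50,-145,0,0,-0.006,1],[100,-50,-145,0,0,-0.006,1]]' 50
python3 - <<'E'
from h import *
for n in("scene","top"):
    im=cv2.cvtColor(ctrl.get_image(n),cv2.COLOR_RGB2BGR); cv2.imwrite(f"pics/{n}4.png",im)
p,r,s=tool(); print(p,r.as_matrix().round(4),tcp_rl(),s["grip_width"],s["qd"].round(3),s["ft_force"],s["time"])
E
```

```text
time: 6.68
position: [0.5493, -0.2628, 0.2209]
tool_rot: [-3.141, 0.046, -0.0]
ft_force: [-0.2, 0.2, -2.8]
grip_width: 0.32
[ 0.54953587 -0.26280521  0.22078776] [[ 9.996e-01 -2.960e-02  3.000e-04]
 [-2.960e-02 -9.996e-01  1.000e-04]
 [ 3.000e-04 -1.000e-04 -1.000e+00]] [-0.04697779 -0.07086288  0.22078776] 0.3157082733287683 [ 0.001  0.005 -0.003 -0.001 -0.001 -0.001 -0.   ] [-0.14690175 -0.11489344 -2.65483725] 6.775
```

View pics/scene4.png

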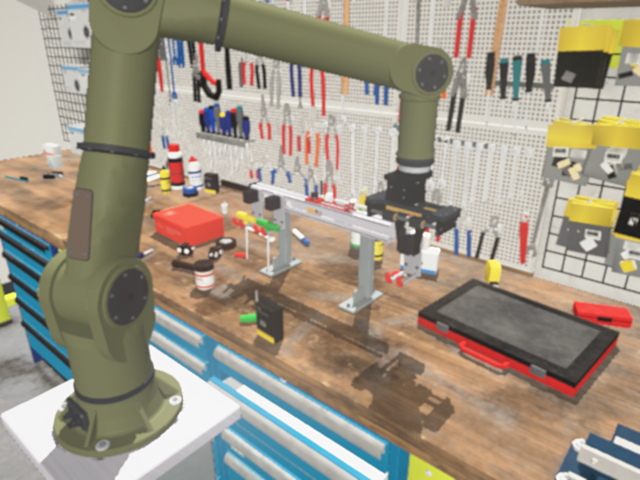

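View pics/top4.png

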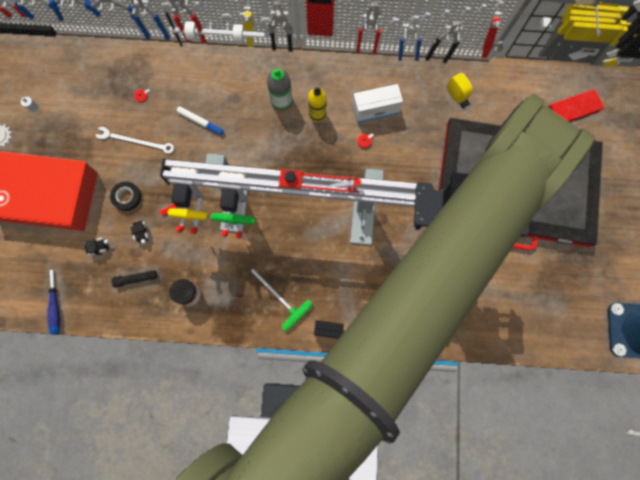

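```bash
python3 - <<'E'
from h import *
im=cv2.imread("pics/scene4.png"); x,y,k=360,200,8
c=crop(im,x,y,90,75,k); cv2.imwrite("pics/e4.png",c)
t=tcp_rl(); P=np.r_[PR]
def L(off,d): 
    b=box(off,d); b=b+t; return place(PR,b)
draw(c,"scene",L((.0010,0,.0034),(.038,.028,.036)),x,y,k,(255,255,0))
draw(c,"scene",L((.0465,0,-.0006),(.019,.05,.035)),x,y,k,(0,0,255))
draw(c,"scene",place(PR,box((0,.24,.22),(.03,.48,.046))),x,y,k,(0,160,0))
cv2.imwrite("pics/e5.png",c)
E
```

```text
(no output)
```

View pics/e4.png

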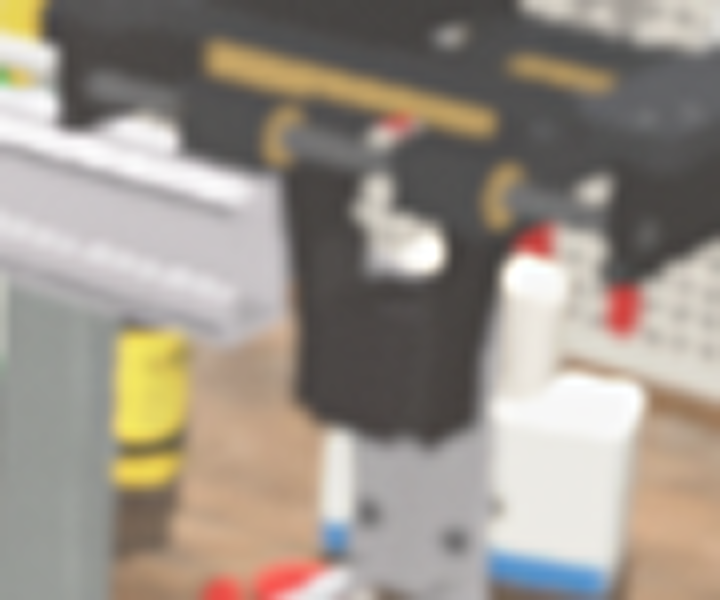

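View pics/e5.png

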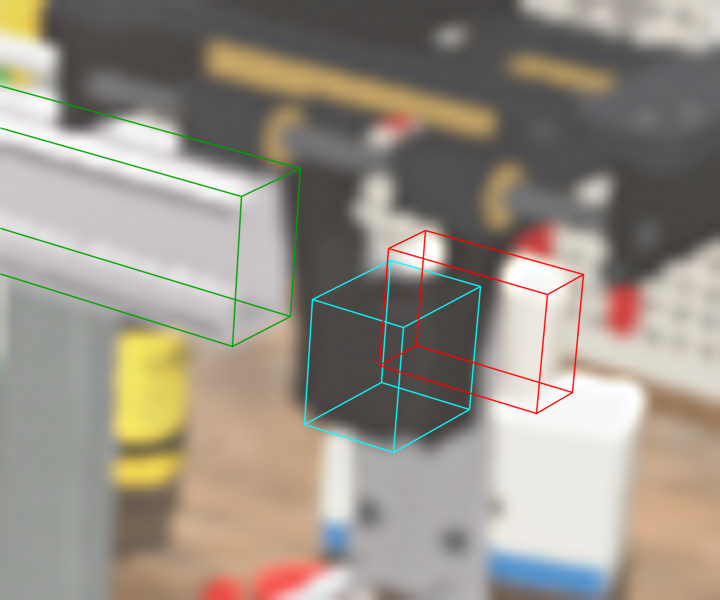

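```bash
python3 - <<'E'
from h import *
im=cv2.imread("pics/scene4.png"); 
cv2.imwrite("pics/e6.png",crop(im,395,225,48,75,8))
im=cv2.imread("pics/scene3.png"); 
cv2.imwrite("pics/e7.png",crop(im,385,310,48,75,8))
im=cv2.imread("pics/scene0.png"); 
cv2.imwrite("pics/e8.png",crop(im,385,310,48,75,8))
cv2.imwrite("pics/e9.png",np.hstack([cv2.resize(cv2.imread(f"pics/e{i}.png"),(266,416)) for i in (6,7,8)]))
cv2.imwrite("pics/e10.png",np.hstack([cv2.imread(f"pics/e{i}.png") for i in (6,8)]))
E
```

```text
(no output)
```

View pics/e10.png

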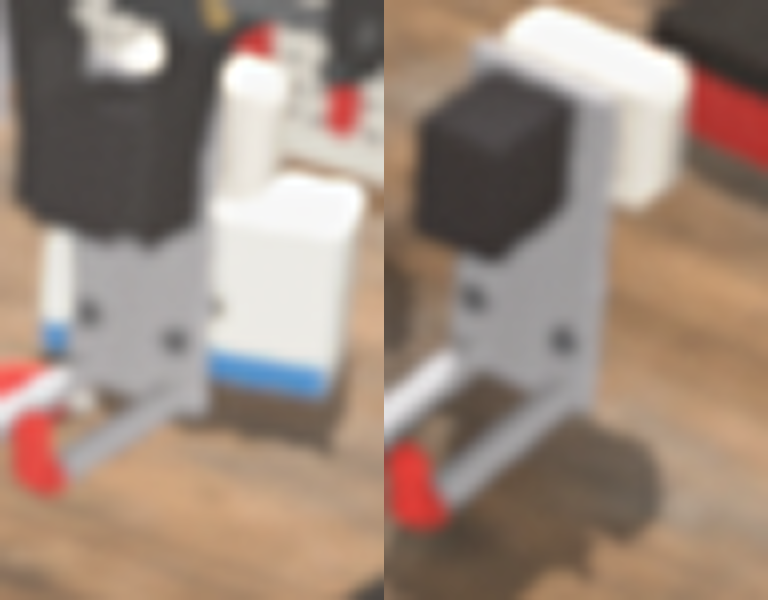

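View pics/e7.png

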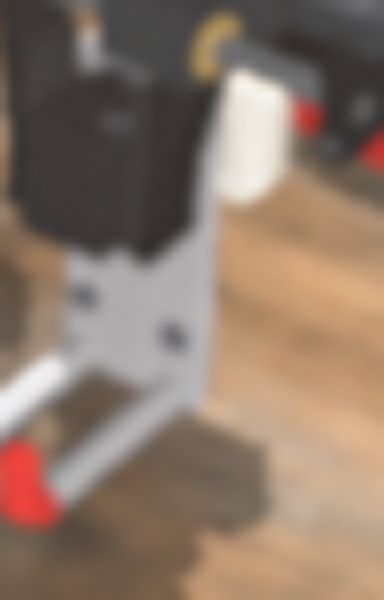

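```bash
cat > fit2.py <<'E'
from h import *
from fit import rail,px
T3=np.array([.4485,-.3088,.07556]); Y3=-.0343
T4=np.array([.54954,-.26281,.22079]); Y4=-.0296
e8=lambda u,v:px(385,310,8,u,v); e6=lambda u,v:px(395,225,8,u,v)
# feature names: h1,h2 holes, c = plate rear right bottom corner, s = slider end bottom-front(chamfered, use between), r= right silhouette bottom
obs=[(0,"h1",e8(90,298)),(0,"h2",e8(178,342)),(0,"c",e8(215,408)),(0,"s",e8(248,208)),
(3,"h1",e8(85,294)),(3,"h2",e8(174,337)),(3,"c",e8(210,405)),(3,"s",e8(243,203)),
(4,"h1",e6(90,312)),(4,"h2",e6(177,340)),(4,"c",e6(210,412)),(4,"s",e6(232,197))]
# p: rest x,y,yaw | grasp dx,dy,dz,dyaw | h1 y,z h2 y,z | camS 3 | camT 3| rail x y yaw
base={k:CM[k]["xyz"].copy() for k in CM}
top0=[((.055,.021,.0925-.079),px(425,245,7,205,101)),((.036,-.023,.0925-.079),px(425,245,7,350,188)),((.019,-.014,.018),px(425,245,7,310,240)),((-.019,-.014,.018),px(425,245,7,310,350))]
def f(p):
    CM["scene"]["xyz"]=base["scene"]+p[11:14]; CM["top"]["xyz"]=base["top"]+p[14:17]
    F={"h1":(.019,p[7],p[8]),"h2":(.019,p[9],p[10]),"c":(.025,-.022,-.079),"s":(.040,-.025,-.0205)}
    out=[]
    for k,n,q in obs:
        L=np.array(F[n])
        if k==0: W=place(p[:3],L+[0,0,.079])[0]
        else:
            T,Y=(T3,Y3) if k==3 else (T4,Y4)
            G=place((p[3],p[4],p[6]),L)+[0,0,p[5]]
            W=place((T[0],T[1],Y),G)[0]+[0,0,T[2]]
        out+=list(proj("scene",W)[0]-q)
    for L,q in top0: out+=list(proj("top",place(p[:3],np.add(L,(0,0,.079))))[0]-q)
    for n,L,q in rail: out+=list(proj(n,place(p[17:20],L))[0]-q)
    out=list(np.array(out)/.6)
    out+=list(np.r_[p[11:17]/.0015,(p[4])/.0005,(p[5]-.0034)/.0008,p[6]/.01])
    return np.array(out)
p0=np.r_[.4495,-.309,-.03,.001,0,.0034,0,.01,-.04,-.01,-.04,np.zeros(6),.5985,-.1933,-.028]
r=least_squares(f,p0,loss="soft_l1",x_scale="jac"); p=r.x
C=np.sqrt(np.diag(np.linalg.pinv(r.jac.T@r.jac)))
np.set_printoptions(suppress=True,linewidth=150)
print("rest",p[:3].round(4),"grasp dx dy dz dyaw",p[3:7].round(4),C[3:7].round(4)); print("cams",p[11:17].round(4),"rail",p[17:].round(4),C[17:].round(4))
print((f(p)[:-9]*.6).reshape(-1,2).round(1).tolist())
E
python3 fit2.py
```

```text
rest [ 0.448  -0.3093 -0.0724] grasp dx dy dz dyaw [-0.0004  0.0001  0.0037  0.0023] [0.0022 0.0005 0.0008 0.0102]
cams [ 0.0005 -0.0008 -0.     -0.0005 -0.0001 -0.0016] rail [ 0.598  -0.1936 -0.0267] [0.0017 0.0011 0.0036]
[[0.1, -0.1], [-0.0, -0.1], [-1.2, 0.3], [2.0, -0.4], [0.1, 0.1], [0.1, -0.0], [-0.9, 0.1], [2.1, -0.5], [-0.1, -0.0], [-0.1, 0.1], [-0.9, 0.0], [3.2, 1.0], [0.1, 0.3], [-0.3, -0.3], [1.1, -0.6], [-0.3, 1.8], [-0.1, 0.4], [-0.5, -1.3], [-0.0, 0.2], [0.6, 0.5], [-0.9, -0.8], [0.1, 0.2], [0.0, -0.2], [0.3, 1.0], [0.3, -0.5]]
```

```bash
sed -i 's/"s":(.040,-.025,-.0205)/"s":(.036,-.021,-.0215)/' fit2.py; python3 fit2.py
```

```text
rest [ 0.4487 -0.3096 -0.0712] grasp dx dy dz dyaw [0.0008 0.     0.0036 0.0009] [0.0019 0.0005 0.0008 0.0099]
cams [ 0.0003 -0.0002 -0.0002 -0.0003 -0.0001 -0.0013] rail [ 0.598  -0.1934 -0.0275] [0.0017 0.0011 0.0038]
[[0.1, -0.1], [-0.0, -0.1], [-0.5, 0.2], [-0.1, -0.1], [0.1, 0.0], [0.1, -0.1], [-0.2, -0.1], [0.0, -0.2], [-0.1, 0.1], [-0.1, 0.2], [-0.3, -0.1], [1.3, 1.4], [0.2, 0.1], [-0.2, -0.5], [1.2, -0.9], [-0.1, 1.6], [-0.2, 0.5], [-0.7, -1.1], [-0.2, 0.4], [0.8, 0.5], [-0.7, -0.8], [0.3, 0.1], [0.2, -0.2], [0.3, 1.0], [0.2, -0.5]]
```

```bash
sed -i 's/^PR=.*/PR=np.array([.598,-.1934,-.0275])/' h.py
cat > st.py <<'E'
from h import *
p,r,s=tool(); t=tcp_rl(); y=np.arctan2(*r.as_matrix()[[1,0],1])+np.pi/2
c,sn=np.cos(PR[2]),np.sin(PR[2]); F=s["ft_force"]
print("t",s["time"],"rail-local TCP mm",(t*1000).round(2),"dyaw",round(y-PR[2],4),"F local",np.round([c*F[0]+sn*F[1],-sn*F[0]+c*F[1],F[2]],2),"M",s["torque"].round(2),"w",round(s["grip_width"]*87,2))
E
python3 st.py; python3 -m handwheel '[[0.2,-15,0.3,0,0,-0.002,1],[0.2,-30,0.3,0,0,-0.002,1],[0.2,-38,0.3,0,0,-0.002,1],[0.2,-38,0.3,0,0,-0.002,1],[0.2,-38,0.3,0,0,-0.002,1]]' 50;python3 st.py; python3 - <<'E'
from h import *
im=cv2.cvtColor(ctrl.get_image("scene"),cv2.COLOR_RGB2BGR); cv2.imwrite("pics/scene5.png",im)
cv2.imwrite("pics/f5.png",crop(im,345,190,90,75,8))
E
```

```text
t 6.775 rail-local TCP mm [-46.54 -70.71 220.79] dyaw -0.0021 F local [-0.14 -0.12 -2.65] M [-0.02  0.17 -0.04] w 27.47
time: 7.4
position: [0.5514, -0.2244, 0.2204]
tool_rot: [3.141, -0.041, 0.0]
ft_force: [0.0, -0.4, -2.4]
grip_width: 0.322
t 7.4 rail-local TCP mm [-45.72 -32.29 220.4 ] dyaw 0.0011 F local [ 0.05 -0.38 -2.37] M [-0.11  0.14  0.06] w 28.02
```

View pics/f5.png

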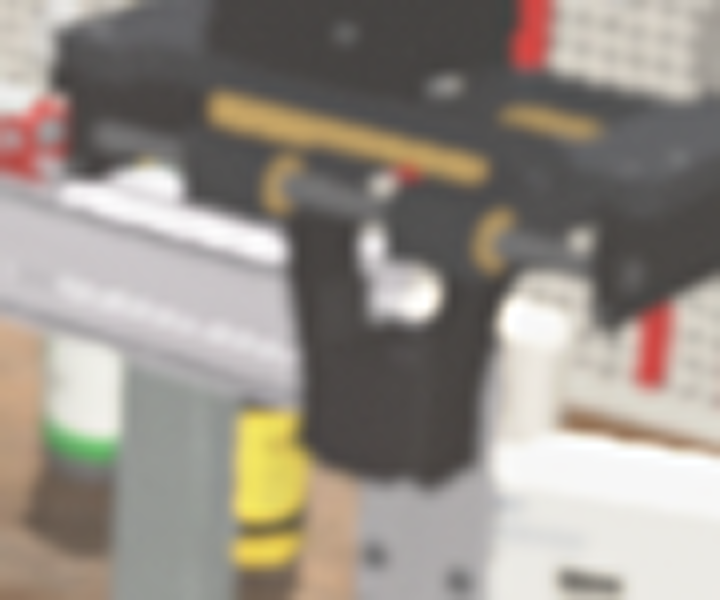

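```bash
python3 st.py; python3 -m handwheel '[[-0.4,-3,0,0,0,0,1],[-0.4,-6,0,0,0,0,1],[-0.4,-9,0,0,0,0,1],[-0.4,-12,0,0,0,0,1],[-0.4,-12,0,0,0,0,1]]' 50;python3 st.py
```

```text
t 7.45 rail-local TCP mm [-45.8  -32.56 220.37] dyaw 0.0006 F local [-0.53 -0.5  -2.41] M [ 0.02  0.21 -0.04] w 27.4
time: 8.07
position: [0.5515, -0.2116, 0.2202]
tool_rot: [-3.141, 0.04, -0.0]
ft_force: [0.5, -0.6, -3.2]
grip_width: 0.317
t 8.075 rail-local TCP mm [-45.94 -19.48 220.24] dyaw 0.002 F local [ 0.47 -0.6  -3.19] M [ 0.03  0.16 -0.03] w 27.56
```

```bash
python3 -m handwheel '[[-0.2,-4,0,0,0,0,1],[-0.2,-8,0,0,0,0,1],[-0.2,-12,0,0,0,0,1],[-0.2,-16,0,0,0,0,1],[-0.2,-20,0,0,0,0,1],[-0.2,-20,0,0,0,0,1]]' 50;python3 st.py
```

```text
time: 8.82
position: [0.5518, -0.1915, 0.2202]
tool_rot: [-3.141, 0.04, -0.0]
ft_force: [0.1, -0.3, -2.3]
grip_width: 0.315
t 8.825 rail-local TCP mm [-46.21   0.6  220.24] dyaw 0.0021 F local [ 0.14 -0.31 -2.26] M [-0.04  0.18 -0.05] w 27.4
```

```bash
python3 - <<'E'
from h import *
im=cv2.imread("pics/scene0.png"); c=crop(im,290,190,80,50,9)
for y in range(130,260,10):
    for dx in(0,):
        q=(proj("scene",place(PR,[(-.005,y/1000,.22)]))[0]-[290,190]+.5)*9
        cv2.circle(c,tuple(int(v) for v in q),1,(0,0,255) if y%50 else (0,255,0),-1)
cv2.imwrite("pics/g1.png",c)
E
```

```text
(no output)
```

View pics/g1.png

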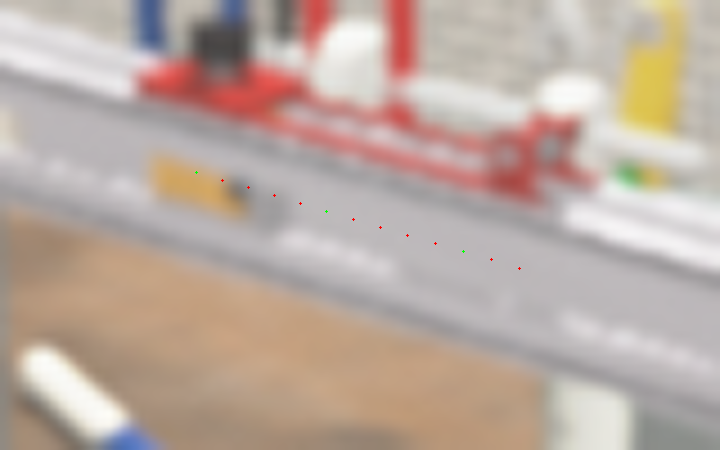

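```bash
python3 -m handwheel '[[0,-8,0,0,0,0.002,1],[0,-16,0,0,0,0.002,1],[0,-24,0,0,0,0.002,1],[0,-32,0,0,0,0.002,1],[0.1,-40,0,0,0,0.002,1],[0.1,-48,0,0,0,0.002,1],[0.1,-56,0,0,0,0.002,1],[0.1,-64,0,0,0,0.002,1],[0.2,-72,0,0,0,0.002,1],[0.2,-80,0,0,0,0.002,1],[0.2,-88,0,0,0,0.002,1],[0.2,-96,0,0,0,0.002,1]]' 50;python3 st.py
```

```text
time: 10.32
position: [0.5545, -0.0956, 0.2203]
tool_rot: [-3.141, 0.044, -0.0]
ft_force: [0.7, 0.4, -2.1]
grip_width: 0.318
t 10.325 rail-local TCP mm [-46.21  96.57 220.29] dyaw -0.0007 F local [ 0.73  0.37 -2.08] M [-0.03  0.22  0.05] w 27.68
```

Free running. Continue through the pawl lift zone.

```bash
python3 -m handwheel '[[0,-6,0,0,0,0,1],[0,-12,0,0,0,0,1],[0,-18,0,0,0,0,1],[0,-24,0,0,0,0,1],[0,-30,0,0,0,0,1],[0,-36,0,0,0,0,1],[0,-42,0,0,0,0,1],[0,-48,0,0,0,0,1],[0,-54,0,0,0,0,1],[0,-54,0,0,0,0,1]]' 50;python3 st.py; python3 - <<'E'
from h import *
for n in("scene","top"):
    im=cv2.cvtColor(ctrl.get_image(n),cv2.COLOR_RGB2BGR); cv2.imwrite(f"pics/{n}6.png",im)
cv2.imwrite("pics/f6.png",np.hstack([crop(cv2.imread("pics/scene6.png"),280,175,80,75,5),crop(cv2.imread("pics/top6.png"),280,150,80,75,5)]))
E
```

```text
time: 11.58
position: [0.5558, -0.0406, 0.2201]
tool_rot: [-3.14, 0.041, 0.001]
ft_force: [0.3, -0.7, -6.4]
grip_width: 0.322
t 11.575 rail-local TCP mm [-46.36 151.56 220.05] dyaw 0.0011 F local [ 0.33 -0.71 -6.41] M [-0.21  0.41 -0.07] w 27.98
```

View pics/f6.png

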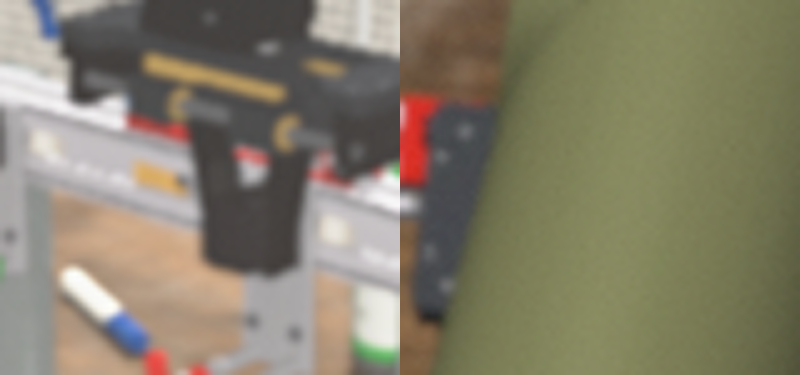

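```bash
python3 -m handwheel '[[0,-4,0,0,0,0,1],[0,-8,0,0,0,0,1],[0,-12,0,0,0,0,1],[0,-16,0,0,0,0,1],[0,-20,0,0,0,0,1],[0,-24,0,0,0,0,1],[0,-28,0,0,0,0,1],[0,-31,0,0,0,0,1],[0,-31,0,0,0,0,1]]' 50;python3 st.py; python3 - <<'E'
from h import *
im=cv2.cvtColor(ctrl.get_image("scene"),cv2.COLOR_RGB2BGR); cv2.imwrite("pics/scene7.png",im)
c=crop(im,270,175,80,60,9)
for y in range(180,260,10):
        q=(proj("scene",place(PR,[(-.005,y/1000,.22)]))[0]-[270,175]+.5)*9
        cv2.circle(c,tuple(int(v) for v in q),1,(0,0,255) if y%50 else (0,255,0),-1)
cv2.imwrite("pics/f7.png",c)
E
```

```text
time: 12.8
position: [0.5568, -0.0104, 0.2202]
tool_rot: [-3.141, 0.043, 0.0]
ft_force: [-0.2, -0.8, -6.3]
grip_width: 0.321
t 12.8 rail-local TCP mm [-46.19 181.75 220.21] dyaw 0.0001 F local [-0.19 -0.76 -6.27] M [0.14 0.36 0.04] w 27.94
```

View pics/f7.png

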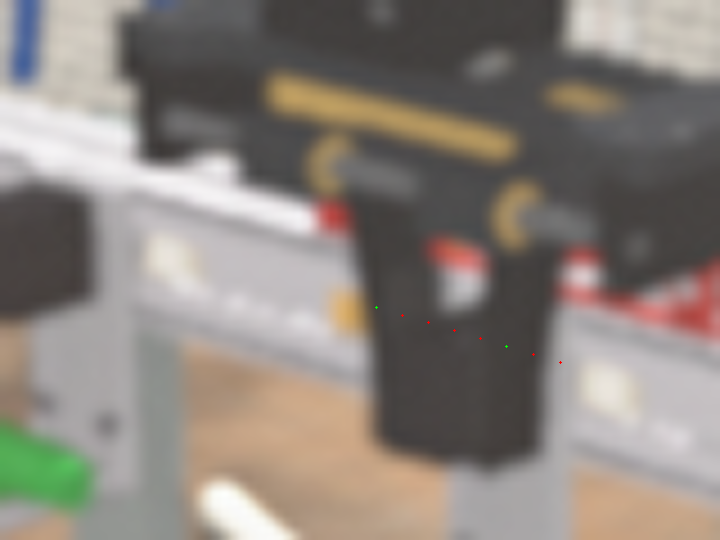

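```bash
python3 -m handwheel '[[0,-1,0,0,0,0,1],[0,-2,0,0,0,0,1],[0,-3,0,0,0,0,1],[0,-4,0,0,0,0,1],[0,-5,0,0,0,0,1],[0,-6,0,0,0,0,1],[0,-6,0,0,0,0,1]]' 50;python3 st.py;
```

```text
time: 13.72
position: [0.557, -0.0049, 0.2202]
tool_rot: [-3.141, 0.044, 0.0]
ft_force: [0.4, 0.0, -6.1]
grip_width: 0.316
t 13.725 rail-local TCP mm [-46.19 187.28 220.23] dyaw -0.0004 F local [ 0.4   0.02 -6.13] M [-0.05  0.32 -0.02] w 27.53
```

```bash
python3 -m handwheel '[[0,-1,0,0,0,0,1],[0,-2,0,0,0,0,1],[0,-3,0,0,0,0,1],[0,-4,0,0,0,0,1],[0,-4,0,0,0,0,1]]' 50;python3 st.py;
```

```text
time: 14.35
position: [0.5571, -0.0009, 0.2202]
tool_rot: [-3.141, 0.044, 0.0]
ft_force: [0.4, -0.5, -6.5]
grip_width: 0.317
t 14.35 rail-local TCP mm [-46.18 191.28 220.24] dyaw -0.0004 F local [ 0.38 -0.52 -6.55] M [ 0.01  0.3  -0.02] w 27.61
```

```bash
python3 -m handwheel '[[0,-1,0,0,0,0,1],[0,-2,0,0,0,0,1],[0,-3,0,0,0,0,1],[0,-3,0,0,0,0,1]]' 50;python3 st.py;
```

```text
time: 14.85
position: [0.5572, 0.0021, 0.2203]
tool_rot: [-3.141, 0.044, -0.0]
ft_force: [0.1, -0.1, -6.4]
grip_width: 0.321
t 14.85 rail-local TCP mm [-46.17 194.28 220.25] dyaw -0.0004 F local [ 0.12 -0.08 -6.35] M [-0.06  0.34  0.01] w 27.91
```

```bash
python3 -m handwheel '[[0,-1,0,0,0,0,1],[0,-2,0,0,0,0,1],[0,-2,0,0,0,0,1]]' 50;python3 st.py;
```

```text
time: 15.22
position: [0.5572, 0.004, 0.2203]
tool_rot: [-3.141, 0.044, -0.0]
ft_force: [-0.3, -0.0, -6.4]
grip_width: 0.319
t 15.225 rail-local TCP mm [-46.18 196.24 220.26] dyaw -0.0004 F local [-0.3  -0.04 -6.37] M [-0.08  0.37  0.  ] w 27.73
```

```bash
for i in 1; do python3 -m handwheel '[[0,-1,0,0,0,0,1],[0,-2,0,0,0,0,1],[0,-3,0,0,0,0,1],[0,-3,0,0,0,0,1]]' 50 >/dev/null;python3 st.py; done
```

```text
t 15.725 rail-local TCP mm [-46.18 198.49 220.24] dyaw -0.0012 F local [ 0.2  -1.64 -5.31] M [-0.4   0.34 -0.12] w 27.26
```

```bash
python3 -m handwheel '[[0,-1,0,0,0,0,1],[0,-2,0,0,0,0,1],[0,-2,0,0,0,0,1]]' 50 >/dev/null;python3 st.py
```

```text
t 16.1 rail-local TCP mm [-46.23 199.11 220.25] dyaw -0.0028 F local [-0.44 -5.77 -6.31] M [-1.09  0.46 -0.26] w 27.91
```

```bash
python3 -m handwheel '[[0,-1,0,0,0,0,1],[0,-2,0,0,0,0,1],[0,-2,0,0,0,0,1]]' 50 >/dev/null;python3 st.py
```

```text
t 16.475 rail-local TCP mm [-46.35 201.97 220.04] dyaw -0.0021 F local [ 0.1  -5.92 -7.78] M [-0.86  0.35 -0.22] w 27.26
```

```bash
python3 -m handwheel '[[0,-0.5,0,0,0,0,1],[0,-1,0,0,0,0,1],[0,-1,0,0,0,0,1]]' 50 >/dev/null;python3 st.py
```

```text
t 16.85 rail-local TCP mm [-46.39 202.23 220.05] dyaw -0.0025 F local [ 0.22 -6.86 -6.09] M [-1.3  0.5 -0.3] w 27.8
```

```bash
python3 -m handwheel '[[0,-0.5,0,0,0,0,1],[0,-1,0,0,0,0,1],[0,-1,0,0,0,0,1]]' 50 >/dev/null;python3 st.py
```

```text
t 17.225 rail-local TCP mm [-45.81 201.59 220.82] dyaw -0.0038 F local [-0.9  -9.35 -3.27] M [-1.93  0.4  -0.41] w 27.76
```

```bash
python3 -m handwheel '[[0,-0.5,0,0,0,0,1],[0,-1,0,0,0,0,1],[0,-1,0,0,0,0,1]]' 50 >/dev/null;python3 st.py
```

```text
t 17.6 rail-local TCP mm [-45.68 202.16 221.04] dyaw -0.0044 F local [ -1.04 -10.22  -3.68] M [-2.07  0.43 -0.43] w 27.71
```

```bash
python3 - <<'E'
from h import *
im=cv2.cvtColor(ctrl.get_image("scene"),cv2.COLOR_RGB2BGR); cv2.imwrite("pics/scene8.png",im)
cv2.imwrite("pics/f8.png",np.hstack([crop(cv2.imread(f"pics/scene{i}.png"),275,165,85,70,4.7) for i in (0,8)]))
cv2.imwrite("pics/f9.png",np.vstack([crop(cv2.imread(f"pics/scene{i}.png"),315,185,50,30,10) for i in (7,8)]))
E
```

```text
(no output)
```

View pics/f8.png

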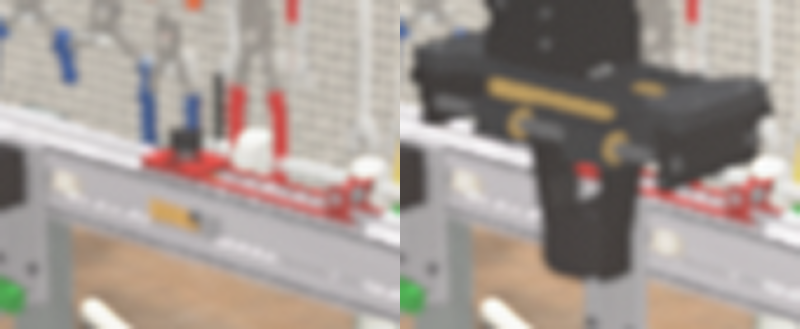

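View pics/f9.png

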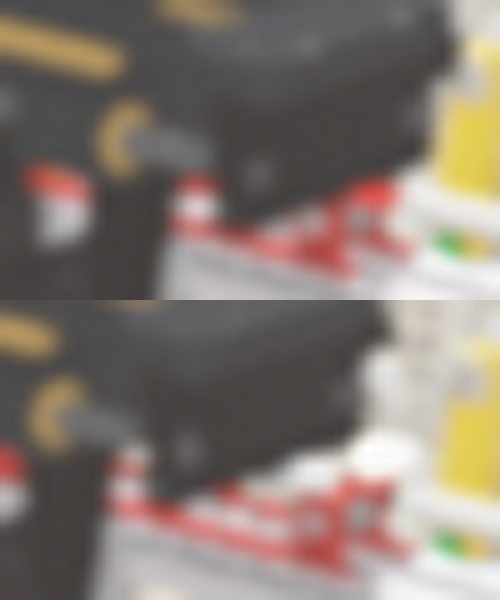

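```bash
python3 -m handwheel '[[0,1,0,0,0,0,1],[0,2,0,0,0,0,1],[0,3,0,0,0,0,1],[0,4,0,0,0,0,1],[0,5,0,0,0,0,1],[0,5,0,0,0,0,1]]' 50 >/dev/null;python3 st.py
```

```text
t 18.4 rail-local TCP mm [-45.55 200.59 220.96] dyaw -0.0011 F local [-0.23 -4.79 -1.13] M [-1.16  0.19 -0.27] w 27.96
```

```bash
python3 -m handwheel '[[0,0.7,0,0,0,0,1],[0,1.5,0,0,0,0,1],[0,1.5,0,0,0,0,1]]' 50 >/dev/null;python3 st.py
```

```text
t 18.775 rail-local TCP mm [-45.61 200.26 220.74] dyaw 0.0002 F local [ 0.89 -1.78 -0.32] M [-0.59 -0.08 -0.1 ] w 27.52
```

```bash
python3 -m handwheel '[[0,0.7,0,0,0,0,1],[0,1.4,0,0,0,0,1],[0,2.1,0,0,0,0,1],[0,2.1,0,0,0,0,1]]' 50 >/dev/null;python3 st.py
```

```text
t 19.275 rail-local TCP mm [-45.98 199.59 220.37] dyaw 0.0016 F local [ 1.65  4.55 -0.71] M [ 0.97 -0.21  0.15] w 27.78
```

```bash
python3 -m handwheel '[[0,0.5,0,0,0,0,1],[0,1,0,0,0,0,1],[0,1.5,0,0,0,0,1],[0,1.5,0,0,0,0,1]]' 50 >/dev/null;python3 st.py
```

```text
t 19.775 rail-local TCP mm [-46.05 199.32 220.35] dyaw 0.0028 F local [1.63 7.65 0.5 ] M [ 1.46 -0.24  0.3 ] w 27.87
```

```bash
python3 -m handwheel '[[0,0,0,0,0,0,1],[0,0,0,0,0,0,1],[0,0,0,0,0,0,1],[0,0,0,0,0,0,1]]' 50 >/dev/null;python3 st.py; python3 - <<'E'
from h import *
im=cv2.cvtColor(ctrl.get_image("scene"),cv2.COLOR_RGB2BGR); cv2.imwrite("pics/scene9.png",im)
cv2.imwrite("pics/f10.png",crop(im,275,165,100,70,7))
E
```

```text
t 20.275 rail-local TCP mm [-46.08 199.33 220.31] dyaw 0.0028 F local [1.32 7.03 0.13] M [ 1.47 -0.2   0.29] w 27.63
```

View pics/f10.png

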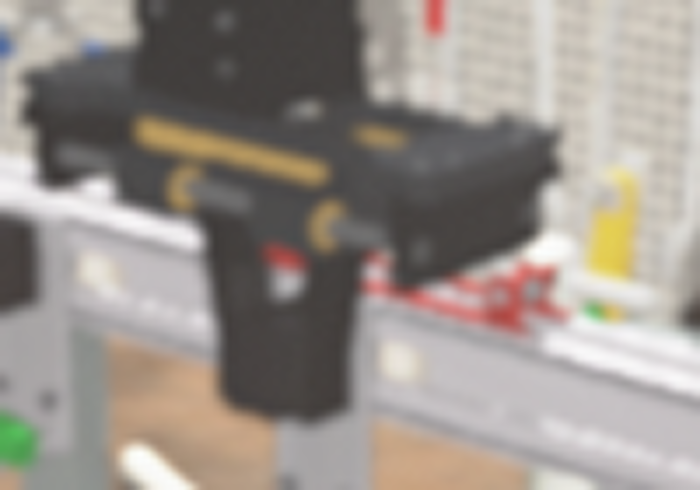

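```bash
python3 -m handwheel '[[0,-0.8,0,0,0,0,1],[0,-1.6,0,0,0,0,1],[0,-2.4,0,0,0,0,1],[0,-2.6,0,0,0,0,1],[0,-2.6,0,0,0,0,1]]' 50 >/dev/null;python3 st.py
```

```text
t 20.95 rail-local TCP mm [-46.17 199.58 220.25] dyaw 0.0004 F local [1.68 4.23 0.26] M [ 1.07 -0.21  0.27] w 27.48
```

```bash
python3 -m handwheel '[[0,-0.6,0,0,0,0,1],[-0.3,-1.2,0,0,0,0,1],[-0.5,-1.8,0,0,0,0,1],[-0.5,-1.8,0,0,0,0,1]]' 50 >/dev/null;python3 st.py
```

```text
t 21.45 rail-local TCP mm [-46.48 199.82 220.21] dyaw -0.0013 F local [ 2.86  3.36 -2.84] M [ 0.53 -0.51  0.07] w 27.68
```

```bash
python3 -m handwheel '[[0.6,-0.6,0,0,0,0,1],[1,-1.2,0,0,0,0,1],[1,-1.2,0,0,0,0,1]]' 50 >/dev/null;python3 st.py
```

```text
t 21.825 rail-local TCP mm [-46.29 200.16 220.02] dyaw -0.0021 F local [-0.05 -0.93 -1.76] M [-0.28  0.37 -0.09] w 27.56
```

Near-zero force; release.

```bash
python3 -m handwheel '[[0,0,0,0,0,0,0.25],[0,0,0,0,0,0,0.2],[0,0,0,0,0,0,0.15],[0,0,0,0,0,0,0.1],[0,0,0,0,0,0,0.1],[0,0,0,0,0,0,0.1]]' 10 >/dev/null;python3 st.py; python3 - <<'E'
from h import *
im=cv2.cvtColor(ctrl.get_image("scene"),cv2.COLOR_RGB2BGR); cv2.imwrite("pics/scene10.png",im)
cv2.imwrite("pics/f11.png",crop(im,275,165,100,70,7))
E
```

```text
t 22.575 rail-local TCP mm [-45.66 201.55 220.28] dyaw -0.0007 F local [-0.54 -0.1   0.09] M [-0.06  0.15  0.  ] w 39.17
```

View pics/f11.png

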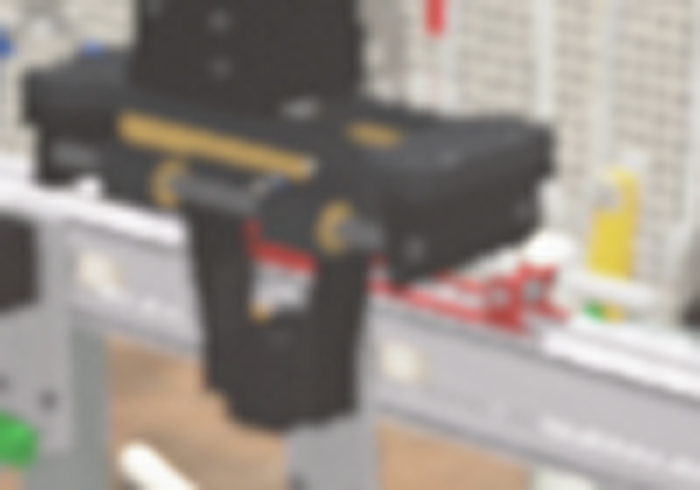

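```bash
python3 -m handwheel '[[0,0,0,0,0,0,-0.4],[0,0,0,0,0,0,-0.4],[0,0,-10,0,0,0,-0.4],[0,0,-35,0,0,0,-0.4],[0,0,-80,0,0,0,-0.4],[0,0,-130,0,0,0,-0.4],[-20,-50,-150,0,0,0,-0.4],[-30,-110,-150,0,0,0,-0.4],[-40,-170,-150,0,0,0,-0.4],[-50,-220,-150,0,0,0,-0.4],[-50,-260,-150,0,0,0,-0.4],[-50,-260,-150,0,0,0,-0.4]]' 10;python3 st.py; python3 - <<'E'
from h import *
for n in("scene","top"):
    im=cv2.cvtColor(ctrl.get_image(n),cv2.COLOR_RGB2BGR); cv2.imwrite(f"pics/{n}11.png",im)
cv2.imwrite("pics/f12.png",crop(cv2.imread("pics/scene11.png"),275,165,100,80,7.5))
E
```

```text
time: 24.12
position: [0.5139, 0.2752, 0.3699]
tool_rot: [3.141, -0.033, -0.001]
ft_force: [-0.2, 0.5, -0.7]
grip_width: 0.702
t 24.125 rail-local TCP mm [-97.   466.11 369.9 ] dyaw 0.0063 F local [-0.26  0.45 -0.7 ] M [-0.09  0.16  0.01] w 61.1
```

View pics/f12.png

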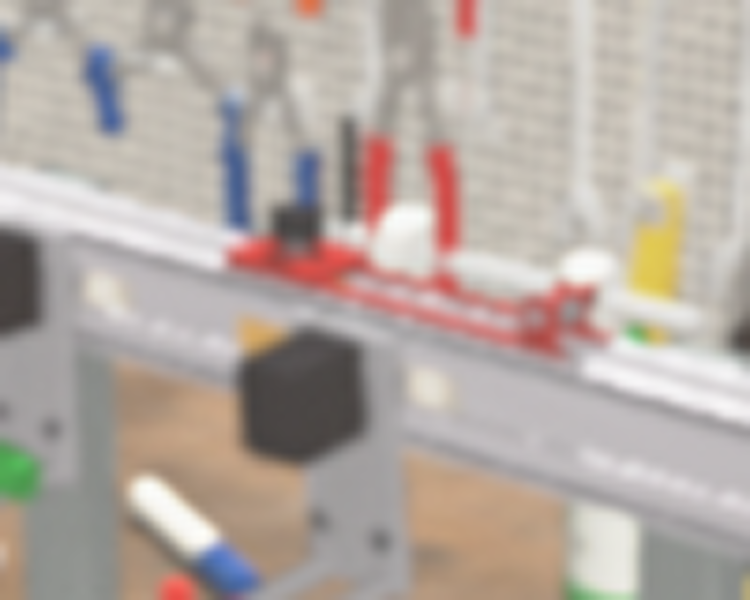

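View pics/top11.png

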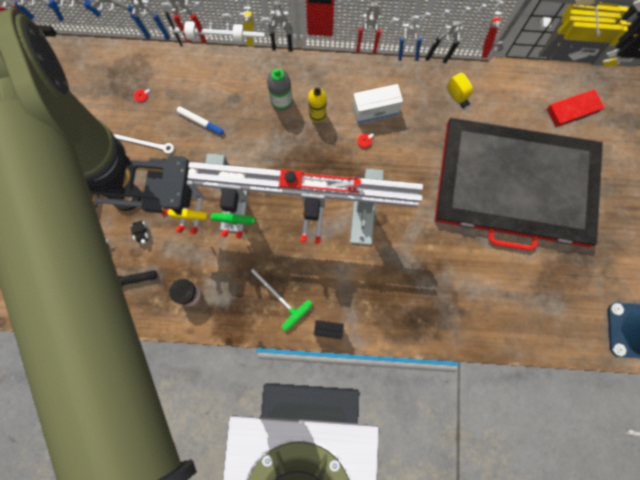

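```bash
python3 - <<'E'
from h import *
cv2.imwrite("pics/f13.png",np.vstack([crop(cv2.imread(f"pics/top{i}.png"),270,160,110,40,7) for i in(0,11)]))
im=cv2.imread("pics/top11.png")
for y in(.175,.2,.225): print(y,(proj("top",place(PR,[(0,y,.2375)]))[0]-[270,160])*7)
E
```

```text
0.175 [402.03670738 168.64668516]
0.2 [308.39361985 160.15788402]
0.225 [214.82684579 151.67600074]
```

View pics/f13.png

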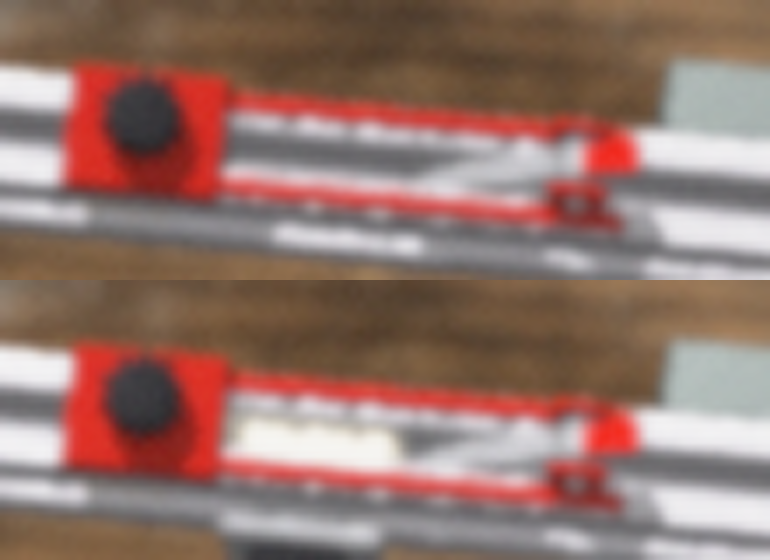

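```bash
python3 - <<'E'
from bench import ctrl
print(ctrl.close_job())
E
```

```text
the job is handed in; nothing more can be done
None
```

The hook is on the rail, locked behind the pawl, and the job was handed in at about 24 s.

- **Sliding in:** The slider ran freely until it met the buffer near 198 mm. I pushed it on to about 202 mm with roughly 10 N, and the pawl's downward load then disappeared.
- **Tug test:** I pulled back with about 7–7.6 N for around 0.5 s. It held steady, and the tool reading stayed at 199.3 mm. I let the force drop to near zero before opening the fingers and lifting clear.
- **Last pictures:** The top view shows the white slider beyond the pawl tip, with the pawl hanging as it did at the start. The jar, T-handle key and carton look unmoved, and the gripper is clear of everything.
- **Limits of the checks:**
    - I can't read the pawl or buffer directly, so the lock is judged from forces and pictures.
    - The tool position drifted about 1 mm between pushing and tugging, probably give in the grip.
    - Contact force near 199 mm jumped briefly to about 6 N, so that contact position is rough.

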